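# Refill the cleaning-tablet magazine

### The arm

A 6-joint arm with a two-finger parallel gripper is mounted at the origin on a cart in front of the work surface, level with it; the furniture and walls round the work are solid. World frame = base frame: x ahead of the robot, y to its left, z up, the work surface at z = 0. Lengths are in m, angles in degrees, forces in N, time in s.
With the tool pointing down it reaches from about 0.4 to 0.825 m from the base axis. Payload 7 kg.
Tool frame: the origin (TCP) lies at the very end of the fingers, on their centre line; the grasp point (between the pads) lies 19 mm behind it (r.hold_point_z is the distance from the TCP to the grasp point, in m); z points along the fingers, y is the line along which they close (so a half turn about z gives the same grasp; the last joint's range is limited). The gripper opens to 88 mm and grips with 3 to 60 N. Pads are 19 mm wide; open, the fingers measure 130 mm over their backs; the gripper's body (78 mm by 193 mm) begins 47 mm behind the grasp point.
Start: joints at [-58.149, 20.546, 0.682, 0, -70.136, -16.507], TCP at [0.179, -0.651, 0.227] pointing down, gripper open.
Joint ranges: [-176.03, 176.03], [-82.01, 121.73], [-58.28, 71.71], [-173.87, 95.51], [-174.79, -0.11], [-173.66, 173.66]. Speed limits (degrees/s): [136.94, 136.94, 172.46, 180, 180, 180].

### API

Orientations are given as [roll, pitch, yaw] about the fixed x, y, z axes, in that order (R = Rz(yaw) Ry(pitch) Rx(roll)).
In Python, from plant import telemetry, vision, workorder, r gives the robot as it stands.
- The arm moves only by the tool move_arm, never from a script. Its argument "plan" is a list of rows, each a list of 7 numbers: the opening, from -1 (shut) to 1 (fully open), so that 0 is half open, then the shift along the world's x, y, z in m, then the turn, a rotation vector about the world's x, y, z in degrees. In form: [[fingers, dx, dy, dz, ax, ay, az], ...]. A call has 1 to 20 rows; each row shifts and turns the commanded pose from where the row before left it; what a row does not reach is not made up. A row lasts 1/8 s, in which the tool goes at most 62.5 mm and 10.7 degrees, less where a joint would pass 70% of its speed; a pose out of reach is approached as far as the arm can. A call is refused whole if a number of a shift passes 0.0625 or a number of a turn 10.7, either way. A call with a gripper value outside its range is refused whole. The fingers move at their own pace and stop on an object; "force" is the grip in N (left out, the last holds). Time passes only in rows, so rows that do not move let the fingers close. It gives the time, the measured TCP pose, the force, the opening and the grip force at its end, in the units of the state.
- telemetry.get_state(): the state, without advancing time (a new reading comes with each control period).
- vision.capture(name): name is "scene" or "side" or "wrist"; returns a dict with "img" (384x512x3 uint8, red, green, blue), "depth" (384x512 float32, m along the optical axis (not along the pixel's ray), 0 where there is no reading), "intrinsics" (3x3 intrinsics, pixels), "D" ([k1, k2, p1, p2, k3] as OpenCV has them; the pictures are not rectified), "R" (3x3) and "t" (3): a world point X has camera coordinates R X + t. Camera axes: x right, y down, z forward; pixel columns grow to the right and rows downward; lengths in m; the calibration is good to about 2 mm. A picture is of the moment at which its call begins.
- workorder.close_job(): hands the job in; it is judged then, once.
The state is a dict: "time_s": time; "joints": joint angles; "qd": joint speeds; "joint_torque": joint torques, N m; "tcp_pos": TCP position; "eef_rot": TCP orientation; "contact_force": force on the tool from outside, world axes, zero at the start; "moment": the same for the moment, N m; "gripper_width": finger opening in m; "gripper_force": force on a finger pad.
Only numpy, scipy, OpenCV 4.12 (cv2) and the standard library are available. Lean on these libraries where they do the work, as an engineer would, in place of code of your own. Each camera call takes 0.05 s, during which the arm holds its last target. There are 200 camera calls.

### The job

Refill the coffee machine's cleaning-tablet magazine: swing the cover off its funnel, drop all three whole tablets from the service tray through the funnel so that they lie down in the clear tube, and swing the cover back until it is fully shut. The broken tablet would jam the magazine, so leave it, the gasket and the cap in the tray, and do not knock over the bottle beside it.

Things in the scene. Friction and masses are not known exactly. Their poses are not given: they have to be found in the camera images.
- tablet_a_mid (a point): A whole cleaning tablet: plain white disc with bevelled edges, 22 mm diameter, 11 mm thick, about 12 g, lying flat in the tray. The point is its centre, 5.5 mm above the face it lies on. The three whole tablets are alike.
- tablet_b_mid (a point): A whole cleaning tablet: plain white disc with bevelled edges, 22 mm diameter, 11 mm thick, about 12 g, lying flat in the tray. The point is its centre, 5.5 mm above the face it lies on. The three whole tablets are alike.
- tablet_c_mid (a point): A whole cleaning tablet: plain white disc with bevelled edges, 22 mm diameter, 11 mm thick, about 12 g, lying flat in the tray. The point is its centre, 5.5 mm above the face it lies on. The three whole tablets are alike.
- broken_mid (a point): A broken tablet: the smaller part of such a white disc, snapped across, D-shaped, about 12 by 22 mm and 11 mm thick. The point lies within it, half-way up; no part of it is more than 13 mm from the point. It would jam the magazine and must stay in the tray.
- gasket_mid (a point): Flat grey ring gasket in the tray, 58 mm outer diameter, 9 mm thick; the point is its centre, half-way up.
- cap_mid (a point): Small blue ribbed plastic screw cap in the tray, 24 mm diameter, 14 mm high; the point is its centre, half-way up.
- tray: Shallow rectangular steel service tray, fixed to the bench; outside 210 mm along its x by 146 mm along its y, inside 204 by 140 mm, floor 3 mm thick, rolled rim 14 mm high. Origin: centre of its underside. The three tablets, the broken tablet, the gasket and the cap lie in it, in any arrangement, about 60 mm apart along its x (three places) and 56 mm along its y (two).
- magazine: Tablet magazine, fixed to the bench: an upright clear tube on an aluminium foot plate (from -67 to +51 mm along its x, -48 to +60 mm along its y), which widens at the top into a steel funnel. Origin: on the tube's axis, at bench height; z up. A 14 mm upright post that carries the cover stands at x -46, y +41 mm.
- tube_floor (a point): Floor of the clear tube, on its axis, 34 mm above the bench. The tube is 28 mm wide inside and ends 118 mm above the bench, where the funnel begins. Three tablets leave it partly empty, however they fall.
- funnel_mouth (a point): Centre of the funnel's mouth, on the tube's axis, 168 mm above the bench, level with the rim. Inside, the funnel is 28 mm wide at 118 mm above the bench, 88 mm wide at 162 mm, then straight up to the rim; its wall is 3 mm thick.
- cover_hinge (a point): Point on the vertical axis about which the cover swings, 61.6 mm from the tube's axis, on top of the post (which ends with a nut 184 mm above the bench).
- cover (a joint): Angle of the cover: 0 is fully shut against its stop (the disc lies right over the funnel), up to 1.8 rad; it grows as the cover swings level, clockwise seen from above, to the -x side of the magazine. The mouth is wholly clear from about 1.7 rad. The cover stays where it is left (about 1 N at the knob moves it).
- cover_knob (a point): Grip point on the cover's upright round knob: 18 mm diameter, from 174.5 to 198.5 mm above the bench, standing at the centre of the cover (a flat black disc, 97 mm diameter, top 174.5 mm above the bench), 61.6 mm from the hinge axis. The point is on the knob's axis, 186.5 mm above the bench.
- bottle: White plastic bottle with a green cap, 74 mm diameter, 198 mm high, 0.46 kg, loose, standing on the bench beside the tray, on its -y side. Origin: centre of its underside.
- tape: Black roll of tape, 55 mm diameter, 19 mm high, lying loose on the bench beyond the tray. Origin: centre of its underside.

How it is judged:
By the outcome, as a careful person would: the job done as asked, in the order asked, and still so for the second after the job is handed in, with the robot touching nothing.
It also fails if it takes over 72 s, if anything falls off the work surface, if the arm or the gripper's body presses on something with over 40 N, if the wrist force passes 120 N, or if a joint passes its speed limit or range.

## Working session

There is one attempt and no reset: what is moved stays moved. The work goes in short steps, Python scripts to look and compute and a tool call to move; the robot and the scene stay as the last step left them, time stands still between calls to the robot, and variables do not carry over. Pictures are saved under pics/ and viewed, at most 13 in all, crops included, and the job is handed in when it is done.

Besides the shell and the picture viewer there is one more tool, called as name(argument=value, ...) on one line, values as JSON. move_arm: Moves the arm, as the interface text tells. Its arguments: {"type":"object","properties":{"plan":{"type":"array"},"force":{"type":"number"}},"required":["plan"]}

```bash
ls; mkdir -p pics
cat > h.py <<'E'
import numpy as np, cv2
from plant import telemetry, vision, workorder, r
def cap(n,save=None):
    c=vision.capture(n)
    if save: cv2.imwrite(f'pics/{save}.png',cv2.cvtColor(c['img'],cv2.COLOR_RGB2BGR))
    return c
def ray(c,uv):
    K=np.array(c['intrinsics']);D=np.array(c['D'],float)
    p=cv2.undistortPoints(np.array(uv,float).reshape(-1,1,2),K,D).reshape(-1,2)
    R=np.array(c['R']);t=np.array(c['t']).ravel()
    d=np.c_[p,np.ones(len(p))]@R
    return -R.T@t,d
def onplane(c,uv,z):
    o,d=ray(c,uv); s=(z-o[2])/d[:,2]
    return o+d*s[:,None]
def cloud(c):
    h,w=c['depth'].shape
    v,u=np.mgrid[:h,:w]
    o,d=ray(c,np.stack([u,v],-1).reshape(-1,2))
    return (o+d*c['depth'].reshape(-1,1)).reshape(h,w,3)
E
python3 - <<'E'
from h import *
ims=[]
for n in['scene','side','wrist']:
    c=cap(n,n+'0'); print(n,-np.array(c['R']).T@np.array(c['t']).ravel(), np.array(c['R'])[2])
s=telemetry.get_state(); print({k:s[k] for k in('time_s','tcp_pos','eef_rot','gripper_width','contact_force')}, r.hold_point_z)
E
```

```text
pics
scene [-0.00576418  0.67467748  0.58306173] [ 0.7270868  -0.46365583 -0.50632802]
side [-0.16967726  0.31257795  0.49160679] [ 0.90143594 -0.03082011 -0.43181405]
wrist [ 0.10379478 -0.67168606  0.38487365] [ 0.27173846  0.07451901 -0.9594817 ]
{'time_s': 0.15, 'tcp_pos': array([ 0.1784568 , -0.65058216,  0.22581808]), 'eef_rot': array([ 1.79924587e+02, -8.41348536e-03, -1.64662746e+02]), 'gripper_width': 0.0873855826691944, 'contact_force': array([ 0.27400649,  0.57958141, -0.42015182])} 0.0188
```

View pics/scene0.png

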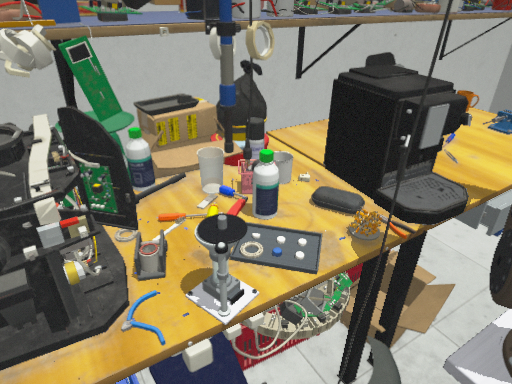

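View pics/side0.png

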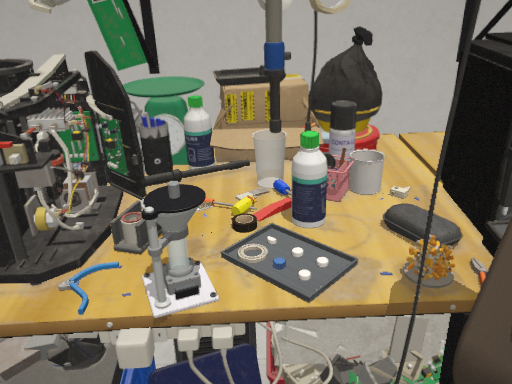

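The scene view shows the magazine at about (222,235) and the tray at about (275,248). In the side view the gasket is at (252,253), the cap at (279,263), and white pieces at (272,240), (297,252), (322,261) and (304,274). The piece at (272,240) is probably the broken one. Next I measure.

Run:
```python
from h import *
crops={}
for n,box in(('scene',(175,200,340,330)),('side',(120,165,370,325))):
    c=cap(n); im=c['img']; P=cloud(c)
    hsv=cv2.cvtColor(im,cv2.COLOR_RGB2HSV)
    x0,y0,x1,y1=box
    roi=np.zeros(im.shape[:2],np.uint8); roi[y0:y1,x0:x1]=1
    for nm,m,zp in(('white',(hsv[...,1]<70)&(hsv[...,2]>150),.014),('blue',(hsv[...,1]>120)&(hsv[...,0]>98)&(hsv[...,0]<125)&(hsv[...,2]>60),.017)):
        N,l,s,ce=cv2.connectedComponentsWithStats((m&(roi>0)).astype(np.uint8))
        for i in range(1,N):
            if s[i,4]>=20:
                q=P[l==i]; v=np.median(q,0)
                uv=np.argwhere(l==i)[:,::-1]; w=onplane(c,uv,zp)[:,:2]; mm=w.mean(0)
                ev=np.sqrt(np.linalg.eigvalsh(np.cov((w-mm).T)))*4
                print(n,nm,ce[i].round(1),s[i,4],'cloud',v.round(3),'plane',mm.round(4),'diam',ev.round(4))
    cv2.imwrite(f'pics/{n}c.png',cv2.cvtColor(cv2.resize(im[y0:y1,x0:x1],None,fx=3,fy=3,interpolation=cv2.INTER_CUBIC),cv2.COLOR_RGB2BGR))
    # cover disc: points z .165-.18
    z=P[...,2]; m=(z>.168)&(z<.180)&(roi>0)&(P[...,0]<.6); q=P[m]; md=np.median(q,0); q=q[np.linalg.norm(q-md,axis=1)<.08]
    print('cover pts',len(q),q.mean(0).round(4),q.min(0).round(4),q.max(0).round(4))
    m=(z>.181)&(z<.205)&(roi>0); q=P[m]; q=q[np.linalg.norm(q[:,:2]-md[:2],axis=1)<.09]; print('top pts',len(q)); 
    if len(q): print(q[np.argsort(q[:,1])][::max(1,len(q)//25)].round(3).tolist())
```

```text
scene white [203.7 203.4] 71 cloud [0.846 0.322 0.006] plane [0.8328 0.326 ] diam [0.0285 0.0556]
scene white [268.6 216.2] 51 cloud [0.684 0.194 0.008] plane [0.6784 0.1966] diam [0.0207 0.0586]
scene white [195.9 214.4] 23 cloud [0.793 0.37  0.013] plane [0.7907 0.3695] diam [0.006  0.0665]
scene white [221.7 216.9] 31 cloud [0.499 0.431 0.2  ] plane [0.7425 0.3123] diam [0.0221 0.026 ]
scene white [178.9 223. ] 28 cloud [0.789 0.422 0.004] plane [0.7758 0.4259] diam [0.0136 0.0469]
scene white [201.4 237.8] 61 cloud [0.5   0.474 0.168] plane [0.6852 0.4004] diam [0.0304 0.1216]
scene white [256.  234.8] 37 cloud [0.625 0.272 0.013] plane [0.6234 0.2729] diam [0.0224 0.0249]
scene white [280.7 239. ] 54 cloud [0.576 0.227 0.014] plane [0.5759 0.2273] diam [0.0233 0.0326]
scene white [302.1 241.4] 54 cloud [0.54  0.186 0.014] plane [0.5398 0.1857] diam [0.0222 0.0333]
scene white [251.3 248.9] 202 cloud [0.582 0.312 0.012] plane [0.5811 0.3128] diam [0.0646 0.0698]
scene white [220.9 244.5] 30 cloud [0.444 0.46  0.183] plane [0.6348 0.3698] diam [0.0173 0.0227]
scene white [299.7 25
[... 4092 characters left out ...]
e [0.5344 0.2626] diam [0.0228 0.0362]
cover pts 1388 [0.4869 0.4303 0.1742] [0.4345 0.3809 0.1681] [0.5495 0.4802 0.18  ]
top pts 175
[[0.504, 0.42, 0.19], [0.496, 0.421, 0.194], [0.497, 0.421, 0.188], [0.497, 0.422, 0.181], [0.495, 0.423, 0.186], [0.498, 0.424, 0.198], [0.505, 0.424, 0.198], [0.495, 0.425, 0.193], [0.494, 0.426, 0.185], [0.493, 0.427, 0.192], [0.494, 0.428, 0.198], [0.493, 0.428, 0.19], [0.492, 0.429, 0.182], [0.499, 0.43, 0.198], [0.491, 0.431, 0.195], [0.5, 0.431, 0.198], [0.495, 0.432, 0.185], [0.493, 0.433, 0.187], [0.495, 0.434, 0.197], [0.493, 0.435, 0.187], [0.498, 0.436, 0.197], [0.5, 0.438, 0.184], [0.448, 0.456, 0.182], [0.445, 0.458, 0.183], [0.45, 0.46, 0.183]]
```

View pics/sidec.png

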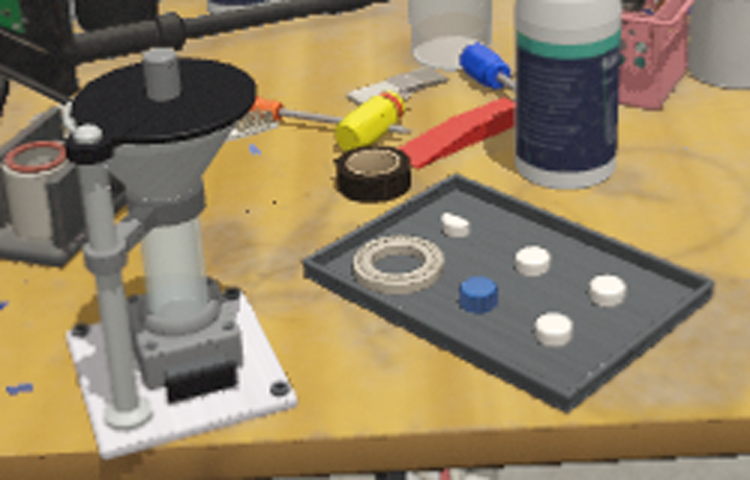

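View pics/scenec.png

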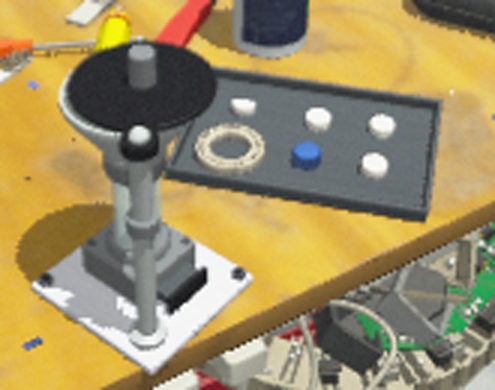

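Four white pieces lie in the tray. The one at (0.623,0.272) is the smaller, broken piece. The whole tablets are at about (0.575,0.226), (0.538,0.185) and (0.501,0.222). The knob is at about (0.499,0.430) and the post at (0.446,0.460), which gives 61 mm between them and matches the spec. Next I check the transit path for obstacles.

Run:
```python
from h import *
H={}
for n in('scene','side'):
    c=cap(n);P=cloud(c)[c['depth']>0]
    rr=np.hypot(P[:,0],P[:,1]); m=(rr<1.0)&(P[:,2]>.12)&(P[:,0]>0)
    for p in P[m]:
        k=(round(p[0]/.08),round(p[1]/.08)); H.setdefault(k,[]).append(p[2])
for k in sorted(H):
    if len(H[k])>3: print(round(k[0]*.08,2),round(k[1]*.08,2),len(H[k]),round(min(H[k]),2),round(max(H[k]),2))
c=vision.capture('scene');P=cloud(c)
for uv in((435,40),(415,120),(395,210),(228,80)): 
    u,v=uv; print(uv,P[v,u-12:u+13:3].round(2).tolist())
```

```text
0.08 0.08 12 0.27 0.29
0.08 0.16 5200 0.15 0.29
0.16 0.0 62 0.21 0.26
0.16 0.08 953 0.14 0.32
0.16 0.16 1213 0.14 0.3
0.4 0.08 2150 0.12 0.57
0.4 0.48 158 0.12 0.18
0.48 -0.32 603 0.17 0.32
0.48 -0.24 603 0.17 0.32
0.48 -0.16 480 0.21 0.32
0.48 -0.08 581 0.12 0.23
0.48 0.4 1924 0.12 0.2
0.48 0.48 1610 0.12 0.19
0.48 0.64 228 0.23 0.27
0.48 0.72 235 0.15 0.27
0.48 0.8 1232 0.12 0.25
0.56 -0.4 28 0.32 0.34
0.56 -0.32 407 0.12 0.35
0.56 -0.24 703 0.12 0.34
0.56 -0.16 2661 0.12 0.34
0.56 -0.08 46 0.2 0.23
0.56 0.4 227 0.17 0.18
0.56 0.48 199 0.13 0.18
0.56 0.64 3131 0.16 0.31
0.56 0.72 6702 0.12 0.32
0.56 0.8 819 0.12 0.29
0.64 -0.4 31 0.34 0.34
0.64 -0.32 138 0.34 0.35
0.64 -0.24 183 0.34 0.34
0.64 -0.16 4368 0.12 0.34
0.64 0.16 34 0.12 0.14
0.64 0.64 1330 0.12 0.32
0.64 0.72 2004 0.12 0.32
0.64 0.8 50 0.12 0.15
0.72 -0.4 16 0.25 0.36
0.72 -0.32 194 0.34 0.37
0.72 -0.24 250 0.34 0.37
0.72 -0.16 3994 0.12 0.36
0.72 0.16 1161 0.12 0.2
0.72 0.24 622 0.12 0.2
0.72 0.56 360 0.12 0.24
0.72 0.64 1441 0.12 0.33
0.72 0.72 765 0.12 0.33
0.8 -0.4 22 0.17 0.36
0.8 -0.32 88 0.12 0.36
0.8 -0.24 142 0
[... 819 characters left out ...]
-1.28, 0.33], [1.28, -1.31, 0.33], [0.4, 0.05, 0.5], [0.39, 0.04, 0.5], [1.26, -1.37, 0.33], [1.28, -1.43, 0.32]]
(415, 120) [[0.57, -0.16, 0.27], [0.56, -0.16, 0.27], [0.55, -0.16, 0.28], [0.54, -0.16, 0.28], [0.54, -0.16, 0.28], [0.39, 0.05, 0.36], [0.52, -0.16, 0.28], [0.52, -0.18, 0.28], [0.51, -0.17, 0.29]]
(395, 210) [[0.55, -0.13, 0.0], [0.53, -0.12, 0.01], [0.52, -0.12, 0.02], [0.39, 0.06, 0.15], [0.5, -0.12, 0.03], [0.49, -0.12, 0.03], [0.48, -0.12, 0.04], [0.48, -0.12, 0.04], [0.47, -0.13, 0.05]]
(228, 80) [[1.28, 0.05, 0.25], [1.28, 0.04, 0.25], [0.81, 0.26, 0.37], [0.8, 0.26, 0.37], [0.8, 0.25, 0.37], [0.8, 0.24, 0.37], [1.28, -0.03, 0.24], [1.13, 0.04, 0.28], [1.12, 0.04, 0.29]]
```

View pics/wrist0.png

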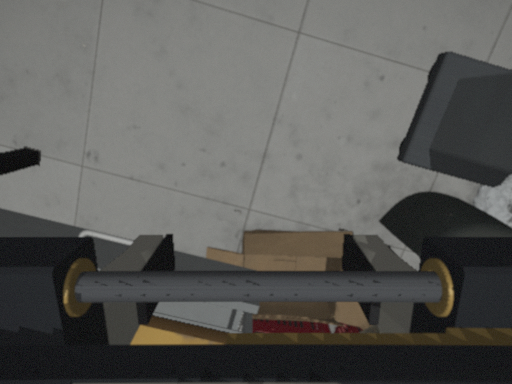

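The wrist view shows only floor and the gripper's own linkage. The scan shows a coffee machine about 0.35 m high near (0.45–0.85, -0.4–-0.08), which the arm has to pass over. There's also a thin hanging cord near (0.39,0.05), so I check how far it extends.

Run:
```python
from h import *
print([a for a in dir(r) if a[0]!='_'])
for n in('scene','side'):
    c=cap(n);P=cloud(c)
    d=np.hypot(P[...,0]-.39,P[...,1]-.05)
    m=(d<.06)&(P[...,2]>-.6)&(P[...,2]<1.2)&(c['depth']>0)&(P[...,2]!=0)
    v,u=np.nonzero(m);q=P[m]
    for zb in np.arange(-.6,1.2,.1):
        s=(q[:,2]>=zb)&(q[:,2]<zb+.1)
        if s.sum()>2: print(n,round(zb,1),s.sum(),q[s].mean(0).round(3),q[s].std(0).round(3),'uv',u[s].mean().round(),v[s].min(),v[s].max(),'col',c['img'][m][s].mean(0).round())
    m2=(c['depth']>0)&(P[...,0]>-.3)&(P[...,0]<.43)&(abs(P[...,1])<.45)&(P[...,2]>0.03)
    q=P[m2]; print(n,'near',[(round(a*.06,2),round(b*.06,2)) for a,b in sorted(set(map(tuple,np.round(q[:,:2]/.06).astype(int))))])
```

```text
['Unreachable', 'hold_point_z']
scene -0.6 6 [ 0.412  0.084 -0.508] [0.002 0.002 0.004] uv 338.0 381 383 col [77. 78. 76.]
scene -0.5 93 [ 0.37  0.05 -0.44] [0.033 0.03  0.021] uv 360.0 363 383 col [79. 82. 78.]
scene -0.4 39 [ 0.399  0.088 -0.348] [0.002 0.002 0.027] uv 348.0 346 363 col [58. 59. 57.]
scene -0.3 55 [ 0.395  0.09  -0.25 ] [0.002 0.002 0.029] uv 354.0 322 345 col [53. 53. 50.]
scene -0.2 73 [ 0.392  0.084 -0.15 ] [0.002 0.003 0.029] uv 362.0 295 322 col [56. 54. 49.]
scene -0.1 243 [ 0.417  0.061 -0.023] [0.02  0.021 0.026] uv 370.0 246 295 col [87. 71. 46.]
scene -0.0 199 [0.415 0.06  0.026] [0.024 0.016 0.032] uv 375.0 230 263 col [101.  84.  50.]
scene 0.1 115 [0.392 0.065 0.151] [0.002 0.002 0.029] uv 391.0 192 230 col [56. 53. 49.]
scene 0.2 144 [0.394 0.06  0.252] [0.002 0.002 0.029] uv 402.0 148 191 col [50. 50. 48.]
scene 0.3 170 [0.394 0.054 0.351] [0.002 0.002 0.029] uv 415.0 99 148 col [47. 48. 46.]
scene 0.4 213 [0.394 0.048 0.451] [0.002 0.002 0.029] uv 430.0 43 98 col [54. 55. 53.]
scene 0.5 162 [0.393 0.044 0.534] [0.002 0.002 0.019] uv 445.0 0 42 col [
[... 565 characters left out ...]
-0.019] [0.018 0.024 0.022] uv 412.0 295 368 col [99. 78. 48.]
side -0.0 358 [0.403 0.062 0.038] [0.021 0.014 0.033] uv 417.0 264 319 col [87. 75. 55.]
side 0.1 305 [0.392 0.064 0.151] [0.001 0.002 0.029] uv 427.0 201 264 col [59. 55. 49.]
side 0.2 375 [0.393 0.06  0.251] [0.001 0.003 0.029] uv 440.0 131 202 col [62. 57. 48.]
side 0.3 453 [0.393 0.053 0.352] [0.001 0.003 0.029] uv 457.0 48 130 col [49. 47. 44.]
side 0.4 294 [0.393 0.048 0.426] [0.001 0.002 0.015] uv 472.0 0 48 col [47. 45. 43.]
side near [(np.float64(0.06), np.float64(0.12)), (np.float64(0.12), np.float64(0.12)), (np.float64(0.12), np.float64(0.18)), (np.float64(0.36), np.float64(0.06)), (np.float64(0.42), np.float64(0.06))]
```

The cord runs from the floor to above the view at (0.393,0.05). The arm has to cross that azimuth folded well inside 0.39 m. I start by raising it and tilting the tool up, which also gives poses to fit the arm's link lengths.

move_arm(plan=[[0, 0, 0, 0.05, -4, -1, 0], [0, 0, 0, 0.05, -7.7, -2.1, 0], [0, 0, 0, 0.05, -7.7, -2.1, 0], [0, 0, 0, 0.05, -7.7, -2.1, 0]], force=8)

```text
time_s: 1.0
tcp_pos: [0.1786, -0.6509, 0.4294]
eef_rot: [-151.6, -0.1, -164.7]
contact_force: [-0.1, -0.1, 0.4]
gripper_width: 0.0532
gripper_force: 0.0
```

move_arm(plan=[[0, 0, 0, 0.06, -7.7, -2.1, 0], [0, 0, 0, 0.06, -7.7, -2.1, 0], [0, 0, 0, 0.06, -7.7, -2.1, 0]])

```text
time_s: 1.38
tcp_pos: [0.1785, -0.65, 0.6101]
eef_rot: [-127.6, -0.1, -164.7]
contact_force: [-0.6, -1.2, 0.5]
gripper_width: 0.0437
gripper_force: 0.0
```

Run:
```python
from h import *
s=telemetry.get_state(); print(s['time_s'],np.round(s['joints'],2),s['tcp_pos'].round(4),s['eef_rot'].round(1),s['gripper_width'])
```

```text
1.375 [-49.06 -12.85 -18.77  32.78 -39.38 -42.75] [ 0.1785 -0.65    0.6101] [-1.276e+02 -1.000e-01 -1.647e+02] 0.04369783937173678
```

move_arm(plan=[[0, 0, 0.02, 0.04, -7.7, -2.1, 0], [0, 0, 0.03, 0.04, -7.7, -2.1, 0]])

```text
time_s: 1.62
tcp_pos: [0.1795, -0.5997, 0.6883]
eef_rot: [-111.8, -0.1, -164.7]
contact_force: [-2.4, -1.4, 3.7]
gripper_width: 0.0438
gripper_force: 0.0
```

```bash
cat > fk.py <<'E'
import numpy as np, itertools
from scipy.spatial.transform import Rotation as Ro
R=lambda ax,a: Ro.from_euler(ax,a,degrees=True).as_matrix()
POSES=[([-58.149,20.546,.682,0,-70.136,-16.507],[.179,-.651,.227],[180,0,-164.66])]
def rots(q,s4,s6,C):
    A1=R('z',q[0]);A2=A1@R('y',q[1]);A3=A2@R('y',-q[2]);A4=A3@R('x',s4*q[3]);A5=A4@R('y',-q[4]);A6=A5@R('x',s6*q[5])@C
    return A1,A2,A3,A4,A5,A6
E
python3 - <<'E'
from h import *; from fk import *; import json
s=telemetry.get_state(); print(s['time_s'],np.round(s['joints'],2),s['tcp_pos'].round(4),s['eef_rot'].round(1))
P=POSES+[([-49.06,-12.85,-18.77,32.78,-39.38,-42.75],[.1785,-.65,.6101],[-127.6,-.1,-164.7]),(list(map(float,s['joints'])),list(map(float,s['tcp_pos'])),list(map(float,s['eef_rot'])))]
json.dump(P,open('poses.json','w'))
for s4,s6 in itertools.product((1,-1),(1,-1)):
    q,p,e=P[0]; C=rots(q,s4,s6,np.eye(3))[5].T@R('xyz',e)
    print(s4,s6,[round(np.degrees(np.arccos(np.clip((np.trace(rots(q,s4,s6,C)[5].T@R('xyz',e))-1)/2,-1,1))),2) for q,p,e in P], C.round(2).tolist())
E
```

```text
1.625 [-52.05 -22.3  -33.67  61.29 -24.05 -67.81] [ 0.1795 -0.5997  0.6883] [-1.118e+02 -1.000e-01 -1.647e+02]
1 1 [np.float64(0.0), np.float64(40.2), np.float64(44.53)] [[-0.0, -0.0, 1.0], [-0.84, 0.54, 0.0], [-0.54, -0.84, -0.0]]
1 -1 [np.float64(0.0), np.float64(65.6), np.float64(122.58)] [[-0.0, -0.0, 1.0], [-1.0, 0.0, -0.0], [-0.0, -1.0, -0.0]]
-1 1 [np.float64(0.0), np.float64(52.45), np.float64(102.6)] [[-0.0, -0.0, 1.0], [-0.84, 0.54, 0.0], [-0.54, -0.84, -0.0]]
-1 -1 [np.float64(0.0), np.float64(0.04), np.float64(0.0)] [[-0.0, -0.0, 1.0], [-1.0, 0.0, -0.0], [-0.0, -1.0, -0.0]]
```

```bash
cat >> fk.py <<'E'
C0=rots(POSES[0][0],-1,-1,np.eye(3))[5].T@R('xyz',POSES[0][2])
def M(q):
    A=rots(q,-1,-1,C0); return np.c_[A[0][:,0],[0,0,1],A[1][:,2],A[2][:,0],A[2][:,2],A[4][:,1],A[5][:,2]]
E
python3 - <<'E'
from fk import *; import json
P=json.load(open('poses.json'))
A=np.vstack([M(q) for q,_,_ in P]);b=np.hstack([p for _,p,_ in P])
x,res,rk,sv=np.linalg.lstsq(A,b,rcond=None);print(x.round(4),rk,sv.round(4),(A@x-b).round(4))
# fix a1=0,a3=0
i=[1,2,3,5,6];x,res,rk,sv=np.linalg.lstsq(A[:,i],b,rcond=None);print(x.round(4),sv.round(3),(A[:,i]@x-b).round(4))
E
```

```text
[ 1.900e-03  1.986e-01  6.023e-01  4.618e-01 -3.000e-04 -1.915e-01
  3.784e-01] 7 [3.3696 2.5957 1.5781 0.5784 0.2571 0.1055 0.0772] [-0.     -0.     -0.      0.0001  0.     -0.0001  0.      0.      0.0001]
[ 0.1988  0.602   0.4637 -0.1915  0.3781] [2.982 1.957 1.389 0.535 0.243] [-0.      0.     -0.0002  0.0001  0.0001  0.0001  0.0001  0.0001  0.0001]
```

The FK model fits to 0.1 mm: d1 .199, L1 .602, L2 .464, lateral offset -.1915, tool .378. So I can cross with the tool pointing down, folded at R≈0.25 m and z≈0.69, well inside the cord.

move_arm(plan=[[0, -0.0143, 0.045, 0.002, 9.4, 2.6, 0], [0, -0.0143, 0.045, 0, 9.4, 2.6, 0], [0, -0.0143, 0.045, 0, 9.4, 2.6, 0], [0, -0.0143, 0.045, 0, 9.4, 2.6, 0], [0, -0.0143, 0.045, 0, 9.4, 2.6, 0], [0, -0.0143, 0.045, 0, 9.4, 2.6, 0], [0, -0.0143, 0.045, 0, 9.4, 2.6, 0], [0, -0.014, 0.045, 0, 0, 0, 0]])

```text
time_s: 2.62
tcp_pos: [0.0666, -0.276, 0.6958]
eef_rot: [-174.2, -2.1, -166.2]
contact_force: [1.9, 3.0, 0.9]
gripper_width: 0.0439
gripper_force: 0.0
```

Run:
```python
from h import *
s=telemetry.get_state(); print(s['time_s'],np.round(s['joints'],2),s['tcp_pos'].round(4),s['eef_rot'].round(2))
p=s['tcp_pos'];a=np.degrees(np.arctan2(p[1],p[0]));print(a,np.hypot(*p[:2]))
R=np.hypot(*p[:2]); A=a+11*np.arange(12); print(np.diff(np.c_[R*np.cos(np.radians(A)),R*np.sin(np.radians(A))],axis=0).round(4).tolist())
```

```text
2.625 [ -22.62  -18.94   18.93    7.3  -125.84  -49.07] [ 0.0666 -0.276   0.6958] [-174.17   -2.07 -166.18]
-76.4443781477978 0.2839462184230827
[[0.0514, 0.0178], [0.0471, 0.0273], [0.041, 0.0357], [0.0335, 0.0429], [0.0247, 0.0485], [0.015, 0.0523], [0.0047, 0.0542], [-0.0057, 0.0541], [-0.016, 0.052], [-0.0256, 0.048], [-0.0343, 0.0423]]
```

move_arm(plan=[[0, 0, 0, 0, 0, 0, 0], [0, 0.045, 0.0155, 0, 0, 0, 10.5], [0, 0.041, 0.024, 0, 0, 0, 10.5], [0, 0.036, 0.031, 0, 0, 0, 10.5], [0, 0.029, 0.0375, 0, 0, 0, 10.5], [0, 0.0215, 0.0425, 0, 0, 0, 10.5], [0, 0.013, 0.0455, 0, 0, 0, 10.5], [0, 0.004, 0.0475, 0, 0, 0, 10.5], [0, -0.005, 0.0475, 0, 0, 0, 10.5], [0, -0.014, 0.0455, 0, 0, 0, 10.5], [0, -0.0225, 0.042, 0, 0, 0, 10.5], [0, -0.03, 0.037, 0, 0, 0, 10.5], [0, 0, 0, 0, 0, 0, 0]])

```text
time_s: 4.25
tcp_pos: [0.2179, 0.0778, 0.6978]
eef_rot: [-174.0, -1.5, -67.0]
contact_force: [0.0, -0.1, -0.9]
gripper_width: 0.0438
gripper_force: 0.0
```

Run:
```python
from h import *
s=telemetry.get_state(); print(s['time_s'],np.round(s['joints'],2),s['tcp_pos'].round(4),s['eef_rot'].round(2))
p=s['tcp_pos'];a=np.degrees(np.arctan2(p[1],p[0]));print(a,np.hypot(*p[:2]))
```

```text
4.25 [ 104.36  -28.33   16.08    8.72 -134.69  -75.11] [0.2179 0.0778 0.6978] [-173.97   -1.54  -66.95]
19.643929158915732 0.23132315307913323
```

```bash
cat >> h.py <<'E'
from scipy.spatial.transform import Rotation as Ro
def delta(pos,yaw,s=None):
    s=s or telemetry.get_state()
    rv=(Ro.from_euler('xyz',[180,0,yaw],degrees=True)*Ro.from_euler('xyz',s['eef_rot'],degrees=True).inv()).as_rotvec(degrees=True)
    print('t',round(s['time_s'],2),'tcp',s['tcp_pos'].round(4),'rpy',s['eef_rot'].round(1),'d',(np.array(pos)-s['tcp_pos']).round(4),'rot',rv.round(2),'F',s['contact_force'].round(1),'w',round(s['gripper_width'],4))
E
python3 -c "
from h import *
delta([.499,.430,.30],-29.5)"
```

```text
t 4.25 tcp [0.2179 0.0778 0.6978] rpy [-174.    -1.5  -67. ] d [ 0.2811  0.3522 -0.3978] rot [-2.92  5.62 37.34] F [ 0.  -0.1 -0.9] w 0.0438
```

move_arm(plan=[[0, 0.015, 0.05, -0.01, -0.37, 0.7, 4.67], [0, 0.015, 0.05, -0.01, -0.37, 0.7, 4.67], [0, 0.015, 0.05, -0.01, -0.37, 0.7, 4.67], [0, 0.0295, 0.0253, -0.046, -0.37, 0.7, 4.67], [0, 0.0295, 0.0253, -0.046, -0.37, 0.7, 4.67], [0, 0.0295, 0.0253, -0.046, -0.37, 0.7, 4.67], [0, 0.0295, 0.0253, -0.046, -0.37, 0.7, 4.67], [0, 0.0295, 0.0253, -0.046, -0.37, 0.7, 4.67], [0, 0.0295, 0.0253, -0.046, 0, 0, 0], [0, 0.0295, 0.0253, -0.046, 0, 0, 0], [0, 0.0295, 0.0253, -0.046, 0, 0, 0], [0, 0, 0, 0, 0, 0, 0]])

```text
time_s: 5.75
tcp_pos: [0.4927, 0.4103, 0.2969]
eef_rot: [179.5, -0.3, -31.9]
contact_force: [-0.4, -1.1, 0.8]
gripper_width: 0.044
gripper_force: 0.0
```

Run:
```python
from h import *
delta([.499,.430,.23],-29.5)
c=cap('wrist','wrist1');P=cloud(c)
print(np.round(telemetry.get_state()['joints'],1))
z=P[...,2];ok=c['depth']>0
m=ok&(z>.192)&(z<.205)&(np.hypot(P[...,0]-.499,P[...,1]-.43)<.03); q=P[m]; print('knob top',m.sum(),q.mean(0).round(4),q.min(0).round(4),q.max(0).round(4)) if m.sum() else print('none')
m=ok&(z>.176)&(z<.19)&(np.hypot(P[...,0]-.446,P[...,1]-.46)<.03); q=P[m]; print('post top',m.sum(),q.mean(0).round(4),q.min(0).round(4),q.max(0).round(4)) if m.sum() else print('none')
```

```text
t 5.75 tcp [0.4927 0.4103 0.2969] rpy [179.5  -0.3 -31.9] d [ 0.0063  0.0197 -0.0669] rot [0.57 0.01 2.37] F [-0.4 -1.1  0.8] w 0.044
[ 57.4  15.4   2.8   0.4 -77.6   0.6]
knob top 383 [0.5013 0.4281 0.1988] [0.4918 0.42   0.1921] [0.5093 0.4378 0.2016]
post top 773 [0.4539 0.4545 0.1788] [0.4352 0.4328 0.176 ] [0.4756 0.4703 0.186 ]
```

View pics/wrist1.png

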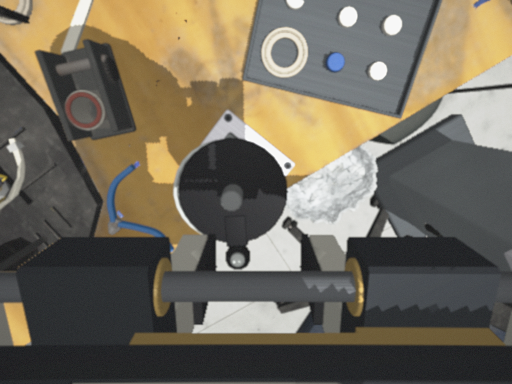

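The wrist view shows the knob at (231,197), the post nut at (237,258), and tablets at (348,16), (392,24) and (378,70). The knob measures at (0.5005,0.429) with its top at z 0.199, and it is 62 mm from the hinge, so the points agree. Now I descend and grip the knob.

move_arm(plan=[[0, 0.008, 0.0186, -0.02, 0.5, 0, 2.4], [0, 0, 0, -0.04, 0, 0, 0], [0, 0, 0, -0.037, 0, 0, 0], [0, 0, 0, -0.019, 0, 0, 0], [0, 0, 0, 0, 0, 0, 0], [-0.9, 0, 0, 0, 0, 0, 0], [-0.9, 0, 0, 0, 0, 0, 0], [-0.9, 0, 0, 0, 0, 0, 0], [-0.9, 0, 0, 0, 0, 0, 0]], force=10)

```text
time_s: 6.92
tcp_pos: [0.4987, 0.432, 0.1891]
eef_rot: [-179.4, -0.1, -29.2]
contact_force: [0.5, -1.4, 5.1]
gripper_width: 0.017
gripper_force: 10.0
```

Run:
```python
from h import *
delta([.5005,.4289,.18],-29.5)
H=np.array([.447,.4595]); p=telemetry.get_state()['tcp_pos'][:2]; v=p-H; print(np.hypot(*v),np.degrees(np.arctan2(v[1],v[0])))
A=np.radians(np.r_[0,-2,-5,-5-np.arange(1,17)*6.0]); u=v/np.hypot(*v)*.0616
q=[np.array([np.cos(a)*u[0]-np.sin(a)*u[1],np.sin(a)*u[0]+np.cos(a)*u[1]]) for a in A]
print(np.degrees(A[-1]),np.diff(q,axis=0).round(4).tolist())
```

```text
t 6.92 tcp [0.4987 0.432  0.1891] rpy [-1.794e+02 -1.000e-01 -2.920e+01] d [ 0.0018 -0.0031 -0.0091] rot [-0.47  0.44 -0.33] F [ 0.5 -1.4  5.1] w 0.017
0.05858013124900684 -27.995656372929936
-101.0 [[-0.001, -0.0019], [-0.0017, -0.0027], [-0.0038, -0.0052], [-0.0043, -0.0048], [-0.0048, -0.0043], [-0.0052, -0.0038], [-0.0056, -0.0032], [-0.0059, -0.0026], [-0.0061, -0.002], [-0.0063, -0.0013], [-0.0064, -0.0007], [-0.0064, -0.0], [-0.0064, 0.0007], [-0.0063, 0.0013], [-0.0061, 0.002], [-0.0059, 0.0026], [-0.0056, 0.0032], [-0.0052, 0.0038]]
```

move_arm(plan=[[-0.9, -0.001, -0.0019, 0, 0, 0, -2], [-0.9, -0.0017, -0.0027, 0, 0, 0, -3], [-0.9, -0.0038, -0.0052, 0, 0, 0, -6], [-0.9, -0.0043, -0.0048, 0, 0, 0, -6], [-0.9, -0.0048, -0.0043, 0, 0, 0, -6], [-0.9, -0.0052, -0.0038, 0, 0, 0, -6]])

```text
time_s: 7.68
tcp_pos: [0.4781, 0.4101, 0.1891]
eef_rot: [-179.3, -0.1, -58.4]
contact_force: [0.3, 3.5, 3.6]
gripper_width: 0.0168
gripper_force: 10.0
```

Run:
```python
from h import *
delta([.5005,.4289,.18],-58)
H=np.array([.447,.4595]); p=telemetry.get_state()['tcp_pos'][:2]; v=p-H; print(np.hypot(*v),np.degrees(np.arctan2(v[1],v[0])))
```

```text
t 7.67 tcp [0.4781 0.4101 0.1891] rpy [-1.793e+02 -1.000e-01 -5.840e+01] d [ 0.0224  0.0188 -0.0091] rot [-0.34  0.65  0.45] F [0.3 3.5 3.6] w 0.0168
0.05837571367655101 -57.76650067776059
```

move_arm(plan=[[-0.9, -0.0056, -0.0032, 0, 0, 0, -6], [-0.9, -0.0059, -0.0026, 0, 0, 0, -6], [-0.9, -0.0061, -0.002, 0, 0, 0, -6], [-0.9, -0.0063, -0.0013, 0, 0, 0, -6], [-0.9, -0.0064, -0.0007, 0, 0, 0, -6], [-0.9, -0.0064, 0, 0, 0, 0, -6], [-0.9, -0.0064, 0.0007, 0, 0, 0, -6], [-0.9, -0.0063, 0.0013, 0, 0, 0, -6], [-0.9, -0.0061, 0.002, 0, 0, 0, -6], [-0.9, -0.0059, 0.0026, 0, 0, 0, -6], [-0.9, -0.0056, 0.0032, 0, 0, 0, -6], [-0.9, -0.0052, 0.0038, 0, 0, 0, -6], [-0.9, 0, 0, 0, 0, 0, 0]])

```text
time_s: 9.3
tcp_pos: [0.41, 0.4138, 0.1897]
eef_rot: [-179.1, 0.2, -130.3]
contact_force: [23.9, -3.2, -4.9]
gripper_width: 0.0246
gripper_force: 10.0
```

Run:
```python
from h import *
delta([.5005,.4289,.18],-130)
H=np.array([.447,.4595]); p=telemetry.get_state()['tcp_pos'][:2]; v=p-H; print(np.hypot(*v),np.degrees(np.arctan2(v[1],v[0])),np.round(telemetry.get_state()['joints'],1))
```

```text
t 9.3 tcp [0.41   0.4138 0.1897] rpy [-179.1    0.2 -130.3] d [ 0.0905  0.0151 -0.0097] rot [0.37 0.82 0.28] F [23.9 -3.2 -4.9] w 0.0246
0.05882239234124004 -128.98612923935283 [  65.1   13.3  -15.     1.   -61.7 -105.9]
```

The cover is at about 101°, near its stop. I release it, lift, and go above the tray.

move_arm(plan=[[-0.9, 0.003, -0.002, 0, 0, 0, 0], [0, 0, 0, 0, 0, 0, 0], [0, 0, 0, 0, 0, 0, 0], [0, 0, 0, 0.03, 0, 0, 0], [0, 0, 0, 0.05, 0, 0, 0], [0, 0.02, -0.034, 0.0, 0, 0, -8.3], [0, 0.02, -0.034, 0, 0, 0, -8.3], [0, 0.02, -0.034, 0, 0, 0, -8.3], [0, 0.02, -0.034, 0, 0, 0, -8.3], [0, 0.02, -0.034, 0, 0, 0, -8.3], [-0.2, 0.02, -0.034, 0, 0, 0, -8.3], [-0.2, 0, 0, 0, 0, 0, 0], [-0.2, 0, 0, 0, 0, 0, 0]])

```text
time_s: 10.92
tcp_pos: [0.5281, 0.2071, 0.2679]
eef_rot: [-179.4, -0.2, -180.0]
contact_force: [-0.5, 1.1, 0.5]
gripper_width: 0.0353
gripper_force: 0.0
```

```bash
cat > tabs.py <<'E'
from h import *
def tabs(save=None,cam='wrist'):
    c=cap(cam,save); P=cloud(c); im=c['img']
    hsv=cv2.cvtColor(im,cv2.COLOR_RGB2HSV)
    m=(hsv[...,1]<60)&(hsv[...,2]>140)&(P[...,0]>.44)&(P[...,0]<.68)&(P[...,1]>.14)&(P[...,1]<.36)&(P[...,2]<.03)&(c['depth']>0)
    N,l,s,ce=cv2.connectedComponentsWithStats(m.astype(np.uint8))
    for i in range(1,N):
        if s[i,4]<40: continue
        uv=np.argwhere(l==i)[:,::-1]; w=onplane(c,uv,.014)[:,:2]
        top=P[l==i]; top=top[top[:,2]>.011]
        (cx,cy),rad=cv2.minEnclosingCircle((w*1000).astype(np.float32))
        print(cam,'uv',ce[i].round(),s[i,4],'mean',w.mean(0).round(4),'circ',round(cx/1e3,4),round(cy/1e3,4),'R',round(rad,1),'topmean',top.mean(0).round(4) if len(top) else None)
    return c
E
python3 - <<'E'
from tabs import *
delta([.538,.185,.1],180)
c=tabs('wrist2'); tabs('scene2','scene')
s=cap('scene');P=cloud(s); m=(abs(P[...,2]-.1985)<.006)&(np.hypot(P[...,0]-.405,P[...,1]-.41)<.04); print('knob',m.sum(),P[m].mean(0).round(4))
E
```

```text
t 10.93 tcp [0.5281 0.2071 0.2679] rpy [-179.4   -0.2 -180. ] d [ 0.0099 -0.0221 -0.1679] rot [ 0.57 -0.17 -0.04] F [-0.5  1.1  0.5] w 0.0353
wrist uv [271. 145.] 262 mean [0.5052 0.22  ] circ 0.5052 0.22 R 11.3 topmean [0.5055 0.2194 0.0148]
wrist uv [242. 175.] 242 mean [0.5428 0.1825] circ 0.5428 0.1825 R 11.4 topmean [0.543  0.1821 0.0148]
wrist uv [341. 196.] 544 mean [0.5713 0.3106] circ 0.583 0.3086 R 28.5 topmean [0.5718 0.3106 0.0127]
wrist uv [274. 201.] 215 mean [0.5785 0.224 ] circ 0.5788 0.224 R 11.2 topmean [0.5788 0.2235 0.0148]
wrist uv [347. 219.] 43 mean [0.602  0.3208] circ 0.6017 0.3217 R 8.7 topmean [0.6026 0.3214 0.0126]
scene uv [281. 239.] 52 mean [0.5746 0.2264] circ 0.5737 0.2265 R 15.1 topmean [0.5775 0.2265 0.0146]
scene uv [302. 242.] 60 mean [0.5393 0.1862] circ 0.5374 0.1854 R 16.7 topmean [0.5418 0.1855 0.0146]
scene uv [300. 255.] 63 mean [0.5022 0.2232] circ 0.5014 0.2234 R 15.2 topmean [0.5036 0.2229 0.0145]
scene uv [288. 331.] 222 mean [0.3395 0.3771] circ 0.3558 0.3924 R 77.3 topmean None
scene uv [273. 327.] 325 mean [0.3618 0.3971] circ 0.3672 0.4049 R 54.6 topmean None
scene uv [269. 379.] 220 mean [0.2771 0.4619] circ 0.2738 0.4686 R 26.5 topmean None
knob 74 [0.4083 0.411  0.1981]
```

View pics/scene2.png

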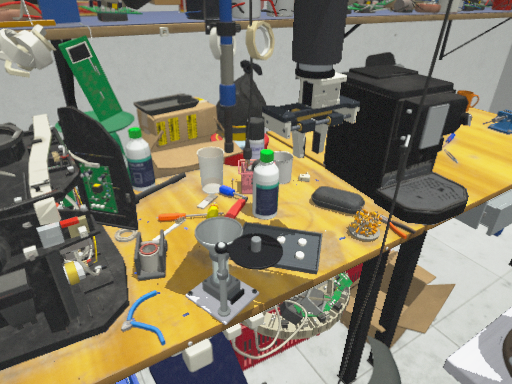

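The funnel mouth is clear: in the scene view the funnel is at (220,235) and the opened cover disc at (257,250). The tablets average to (0.578,0.225), (0.542,0.184) and (0.5045,0.221). I take the (0.542,0.184) one first.

move_arm(plan=[[-0.25, 0.014, -0.023, -0.04, 0.5, 0, 0], [-0.25, 0, 0, -0.06, 0, 0, 0], [-0.25, 0, 0, -0.06, 0, 0, 0], [-0.25, 0, 0, -0.055, 0, 0, 0], [-0.25, 0, 0, -0.02, 0, 0, 0], [-0.25, 0, 0, 0, 0, 0, 0], [-0.25, 0, 0, 0, 0, 0, 0]])

```text
time_s: 11.95
tcp_pos: [0.5431, 0.1849, 0.0344]
eef_rot: [-180.0, -0.0, -179.9]
contact_force: [0.4, 0.4, 0.5]
gripper_width: 0.0326
gripper_force: 0.0
```

Run:
```python
from h import *
delta([.542,.184,.006],180)
```

```text
t 11.95 tcp [0.5431 0.1849 0.0344] rpy [-180.    -0.  -179.9] d [-0.0011 -0.0009 -0.0284] rot [ 0.03 -0.04 -0.09] F [0.4 0.4 0.5] w 0.0326
```

move_arm(plan=[[-0.25, -0.001, -0.001, -0.018, 0, 0, 0], [-0.25, 0, 0, -0.01, 0, 0, 0], [-0.25, 0, 0, 0, 0, 0, 0], [-1, 0, 0, 0, 0, 0, 0], [-1, 0, 0, 0, 0, 0, 0], [-1, 0, 0, 0, 0, 0, 0], [-1, 0, 0, 0, 0, 0, 0]], force=12)

```text
time_s: 12.82
tcp_pos: [0.5419, 0.1832, 0.0059]
eef_rot: [-180.0, -0.1, -180.0]
contact_force: [-1.2, 0.3, 5.5]
gripper_width: 0.021
gripper_force: 12.0
```

move_arm(plan=[[-1, 0, 0, 0.03, 0, 0, 0], [-1, 0, 0, 0.06, 0, 0, 0], [-1, 0, 0, 0.06, 0, 0, 0], [-1, 0, 0, 0.06, 0, 0, 0], [-1, -0.0084, 0.0494, 0, 0, 0, 0], [-1, -0.0084, 0.0494, 0, 0, 0, 0], [-1, -0.0084, 0.0494, 0, 0, 0, 0], [-1, -0.0084, 0.0494, 0, 0, 0, 0], [-1, -0.0084, 0.0494, 0, 0, 0, 0], [-1, 0, 0, 0, 0, 0, 0], [-1, 0, 0, 0, 0, 0, 0]])

```text
time_s: 14.2
tcp_pos: [0.4991, 0.4297, 0.2146]
eef_rot: [-179.9, -0.2, -180.0]
contact_force: [0.1, -0.1, -0.3]
gripper_width: 0.0206
gripper_force: 12.0
```

Run:
```python
from h import *
delta([.500,.430,.166],180)
c=cap('scene','scene3'); s=cap('side','side3')
for n,c in(('scene',c),('side',s)):
    P=cloud(c); ok=c['depth']>0
    m=ok&(abs(P[...,2]-.167)<.004)&(np.hypot(P[...,0]-.5,P[...,1]-.43)<.055); q=P[m][:,:2]
    if len(q)>5:
        A=np.c_[2*q,np.ones(len(q))]; x=np.linalg.lstsq(A,(q**2).sum(1),rcond=None)[0]; print(n,len(q),'rim',x[:2].round(4),np.sqrt(x[2]+x[0]**2+x[1]**2).round(4),q.min(0).round(3),q.max(0).round(3))
```

```text
t 14.2 tcp [0.4991 0.4297 0.2146] rpy [-179.9   -0.2 -180. ] d [ 0.0009  0.0003 -0.0486] rot [ 0.13 -0.17 -0.04] F [ 0.1 -0.1 -0.3] w 0.0206
scene 276 rim [0.503  0.4367] 0.0452 [0.458 0.391] [0.55  0.483]
side 257 rim [0.5038 0.4352] 0.045 [0.46  0.389] [0.552 0.481]
```

View pics/side3.png

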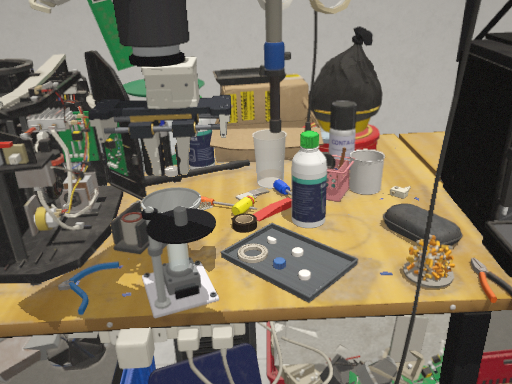

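The side view shows the tablet held above the funnel (170,200), with the two other whole tablets left at (297,252) and (304,274). Fitting the rim in both cameras puts its centre at (0.5035,0.436) with radius 45 mm. The cover therefore started slightly ajar, so I use the rim centre.

move_arm(plan=[[-1, 0.0044, 0.0063, -0.02, 0, 0, 0], [-1, 0, 0, -0.028, 0, 0, 0], [-1, 0, 0, 0, 0, 0, 0], [-0.2, 0, 0, 0, 0, 0, 0], [-0.2, 0, 0, 0, 0, 0, 0], [-0.2, 0, 0, 0.02, 0, 0, 0], [-0.2, 0, 0, 0.04, 0, 0, 0], [-0.2, 0, 0, 0.02, 0, 0, 0]])

```text
time_s: 15.3
tcp_pos: [0.5047, 0.4369, 0.2509]
eef_rot: [179.9, 0.0, -180.0]
contact_force: [0.7, -0.3, 0.2]
gripper_width: 0.0349
gripper_force: 0.0
```

```bash
cat > tube.py <<'E'
from h import *
ims=[]
for n,(u0,v0,u1,v1) in(('scene',(190,215,265,325)),('side',(140,180,225,310))):
    c=cap(n); ims.append(cv2.resize(c['img'][v0:v1,u0:u1],(390,590),interpolation=cv2.INTER_CUBIC))
import sys
cv2.imwrite(f'pics/{sys.argv[1]}.png',cv2.cvtColor(np.hstack(ims),cv2.COLOR_RGB2BGR))
E
python3 tube.py tube1; python3 -c "
from h import *
delta([.578,.225,.2],180)"
```

```text
t 15.4 tcp [0.505  0.4373 0.2515] rpy [ 1.798e+02  1.000e-01 -1.800e+02] d [ 0.073  -0.2123 -0.0515] rot [-0.22  0.12 -0.03] F [-0.2  0.6 -0.3] w 0.0349
```

View pics/tube1.png

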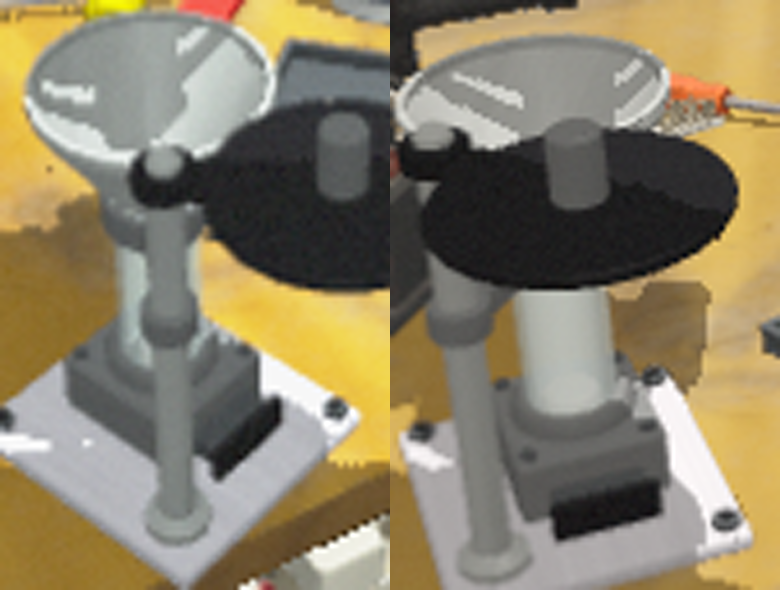

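In the tube picture the first tablet shows as a white patch at the bottom of the tube (570,390 in the right panel), and the funnel is empty. Next is the (0.578,0.225) tablet.

move_arm(plan=[[-0.25, 0.0146, -0.0425, 0, 0, 0, 0], [-0.25, 0.0146, -0.0425, 0, 0, 0, 0], [-0.25, 0.0146, -0.0425, 0, 0, 0, 0], [-0.25, 0.0146, -0.0425, 0, 0, 0, 0], [-0.25, 0.0146, -0.0425, -0.02, 0, 0, 0], [-0.25, 0, 0, -0.05, 0, 0, 0], [-0.25, 0, 0, -0.06, 0, 0, 0], [-0.25, 0, 0, -0.06, 0, 0, 0], [-0.25, 0, 0, -0.035, 0, 0, 0], [-0.25, 0, 0, 0, 0, 0, 0], [-0.25, 0, 0, 0, 0, 0, 0]])

```text
time_s: 16.77
tcp_pos: [0.5778, 0.2243, 0.0237]
eef_rot: [-180.0, -0.0, -180.0]
contact_force: [0.6, 0.0, 1.5]
gripper_width: 0.0326
gripper_force: 0.0
```

```bash
python3 -c "
from h import *
delta([.578,.225,.0065],180)"
```

```text
t 16.77 tcp [0.5778 0.2243 0.0237] rpy [-180.   -0. -180.] d [ 0.0002  0.0007 -0.0172] rot [ 0.03 -0.03 -0.04] F [0.6 0.  1.5] w 0.0326
```

move_arm(plan=[[-0.25, 0, 0, -0.012, 0, 0, 0], [-0.25, 0, 0, -0.005, 0, 0, 0], [-0.25, 0, 0, 0, 0, 0, 0], [-1, 0, 0, 0, 0, 0, 0], [-1, 0, 0, 0, 0, 0, 0], [-1, 0, 0, 0, 0, 0, 0], [-1, 0, 0, 0.03, 0, 0, 0], [-1, 0, 0, 0.06, 0, 0, 0], [-1, 0, 0, 0.06, 0, 0, 0], [-1, 0, 0, 0.06, 0, 0, 0], [-1, -0.0149, 0.0424, 0, 0, 0, 0], [-1, -0.0149, 0.0424, 0, 0, 0, 0], [-1, -0.0149, 0.0424, 0, 0, 0, 0], [-1, -0.0149, 0.0424, 0, 0, 0, 0], [-1, -0.0149, 0.0424, 0, 0, 0, 0], [-1, 0, 0, 0, 0, 0, 0], [-1, 0, 0, 0, 0, 0, 0]])

```text
time_s: 18.9
tcp_pos: [0.5021, 0.4357, 0.215]
eef_rot: [-179.9, -0.1, -180.0]
contact_force: [-0.0, -0.7, -0.1]
gripper_width: 0.0208
gripper_force: 12.0
```

```bash
python3 -c "
from h import *
delta([.5035,.436,.166],180)"
```

```text
t 18.9 tcp [0.5021 0.4357 0.215 ] rpy [-1.799e+02 -1.000e-01 -1.800e+02] d [ 0.0014  0.0003 -0.049 ] rot [ 0.1  -0.14 -0.05] F [-0.  -0.7 -0.1] w 0.0208
```

Holding it at 20.8 mm. I drop it and go straight on to the third tablet at (0.5045,0.221).

move_arm(plan=[[-1, 0.0014, 0, -0.02, 0, 0, 0], [-1, 0, 0, -0.029, 0, 0, 0], [-1, 0, 0, 0, 0, 0, 0], [-0.2, 0, 0, 0, 0, 0, 0], [-0.2, 0, 0, 0, 0, 0, 0], [-0.2, 0, 0, 0.02, 0, 0, 0], [-0.2, 0, 0, 0.04, 0, 0, 0], [-0.2, 0, -0.043, 0.02, 0, 0, 0], [-0.25, 0, -0.043, 0, 0, 0, 0], [-0.25, 0, -0.043, 0, 0, 0, 0], [-0.25, 0, -0.043, 0, 0, 0, 0], [-0.25, 0, -0.043, -0.02, 0, 0, 0], [-0.25, 0, 0, -0.05, 0, 0, 0], [-0.25, 0, 0, -0.06, 0, 0, 0], [-0.25, 0, 0, -0.06, 0, 0, 0], [-0.25, 0, 0, -0.03, 0, 0, 0], [-0.25, 0, 0, 0, 0, 0, 0], [-0.25, 0, 0, 0, 0, 0, 0]])

```text
time_s: 21.15
tcp_pos: [0.5049, 0.2217, 0.028]
eef_rot: [180.0, -0.0, -180.0]
contact_force: [0.3, 0.3, -0.1]
gripper_width: 0.0328
gripper_force: 0.0
```

```bash
python3 -c "
from tabs import *
delta([.5045,.221,.0065],180)
tabs(None,'side')"; python3 tube.py tube2
```

```text
t 21.15 tcp [0.5049 0.2217 0.028 ] rpy [ 180.   -0. -180.] d [-0.0004 -0.0007 -0.0215] rot [-0.01 -0.   -0.05] F [ 0.3  0.3 -0.1] w 0.0328
side uv [253. 253.] 246 mean [0.5752 0.309 ] circ 0.5767 0.3108 R 32.4 topmean [0.583  0.3079 0.0118]
side uv [304. 274.] 117 mean [0.4991 0.2217] circ 0.4993 0.2227 R 16.6 topmean [0.5042 0.2214 0.0137]
side uv [277. 352.] 219 mean [0.3228 0.2827] circ 0.3268 0.2884 R 58.1 topmean None
side uv [234. 332.] 263 mean [0.3659 0.3414] circ 0.3599 0.3395 R 26.1 topmean None
side uv [317. 358.] 243 mean [0.3076 0.2291] circ 0.3038 0.2438 R 44.8 topmean None
side uv [315. 380.] 75 mean [0.27   0.2377] circ 0.2725 0.2402 R 11.3 topmean None
```

View pics/tube2.png

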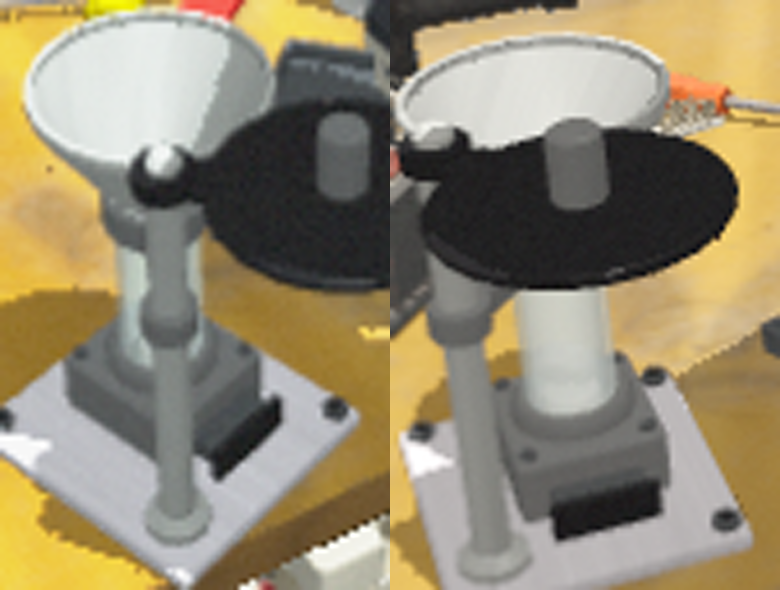

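The stack in the tube has risen: its top edge is now at about (570,350) in the right panel, against about (570,380) before. Third tablet now.

move_arm(plan=[[-0.25, 0, 0, -0.015, 0, 0, 0], [-0.25, 0, 0, -0.006, 0, 0, 0], [-0.25, 0, 0, 0, 0, 0, 0], [-1, 0, 0, 0, 0, 0, 0], [-1, 0, 0, 0, 0, 0, 0], [-1, 0, 0, 0, 0, 0, 0], [-1, 0, 0, 0.03, 0, 0, 0], [-1, 0, 0, 0.06, 0, 0, 0], [-1, 0, 0, 0.06, 0, 0, 0], [-1, 0, 0, 0.06, 0, 0, 0], [-1, 0, 0.043, 0, 0, 0, 0], [-1, 0, 0.043, 0, 0, 0, 0], [-1, 0, 0.043, 0, 0, 0, 0], [-1, 0, 0.043, 0, 0, 0, 0], [-1, 0, 0.043, 0, 0, 0, 0], [-1, 0, 0, 0, 0, 0, 0], [-1, 0, 0, 0, 0, 0, 0]])

```text
time_s: 23.42
tcp_pos: [0.5035, 0.4356, 0.2148]
eef_rot: [-179.9, -0.2, -180.0]
contact_force: [-0.8, 0.3, -0.4]
gripper_width: 0.0208
gripper_force: 12.0
```

```bash
python3 -c "
from h import *
delta([.5035,.436,.166],180)"
```

```text
t 23.43 tcp [0.5035 0.4356 0.2148] rpy [-179.9   -0.2 -180. ] d [ 0.      0.0004 -0.0488] rot [ 0.11 -0.16 -0.04] F [-0.8  0.3 -0.4] w 0.0208
```

move_arm(plan=[[-1, 0, 0, -0.02, 0, 0, 0], [-1, 0, 0, -0.029, 0, 0, 0], [-1, 0, 0, 0, 0, 0, 0], [-0.2, 0, 0, 0, 0, 0, 0], [-0.2, 0, 0, 0, 0, 0, 0], [-0.2, 0, 0, 0.02, 0, 0, 0], [-0.2, 0, 0, 0.04, 0, 0, 0], [-0.1, -0.0158, -0.004, 0.02, 0, 0, 8.3], [0, -0.0158, -0.004, 0, 0, 0, 8.3], [0, -0.0158, -0.004, 0, 0, 0, 8.3], [0, -0.0158, -0.004, 0, 0, 0, 8.3], [0, -0.0158, -0.004, 0, 0, 0, 8.3], [0, -0.0158, -0.004, 0, 0, 0, 8.3], [0, 0, 0, 0, 0, 0, 0]])

```text
time_s: 25.18
tcp_pos: [0.4085, 0.4119, 0.2478]
eef_rot: [-180.0, 0.0, -130.1]
contact_force: [0.7, 0.4, 0.3]
gripper_width: 0.0441
gripper_force: 0.0
```

```bash
python3 tube.py tube3
python3 - <<'E'
from h import *
delta([.41,.412,.19],-130)
for n in('wrist','scene','side'):
    c=cap(n);P=cloud(c);m=(abs(P[...,2]-.1985)<.004)&(np.hypot(P[...,0]-.408,P[...,1]-.412)<.03)&(c['depth']>0);q=P[m]
    if len(q): print(n,'knob',len(q),q.mean(0).round(4),q.min(0).round(4),q.max(0).round(4))
    m=(P[...,2]>.182)&(P[...,2]<.187)&(np.hypot(P[...,0]-.447,P[...,1]-.4595)<.012)&(c['depth']>0);q=P[m]
    if len(q): print(n,'nut',len(q),q.mean(0).round(4))
E
```

```text
t 25.27 tcp [0.4093 0.4121 0.2472] rpy [-179.9   -0.  -130.3] d [ 0.0007 -0.0001 -0.0572] rot [0.06 0.03 0.31] F [ 0.4  0.  -0.4] w 0.0441
wrist knob 547 [0.4105 0.4073 0.1991] [0.4022 0.3993 0.1946] [0.4198 0.4168 0.2012]
scene knob 65 [0.4089 0.4107 0.1986] [0.4017 0.4013 0.1947] [0.418  0.4184 0.2007]
scene nut 27 [0.4452 0.4601 0.1835]
side knob 81 [0.4093 0.4083 0.1972] [0.4023 0.3996 0.1946] [0.4196 0.4175 0.1992]
side nut 17 [0.4459 0.4581 0.183 ]
```

View pics/tube3.png

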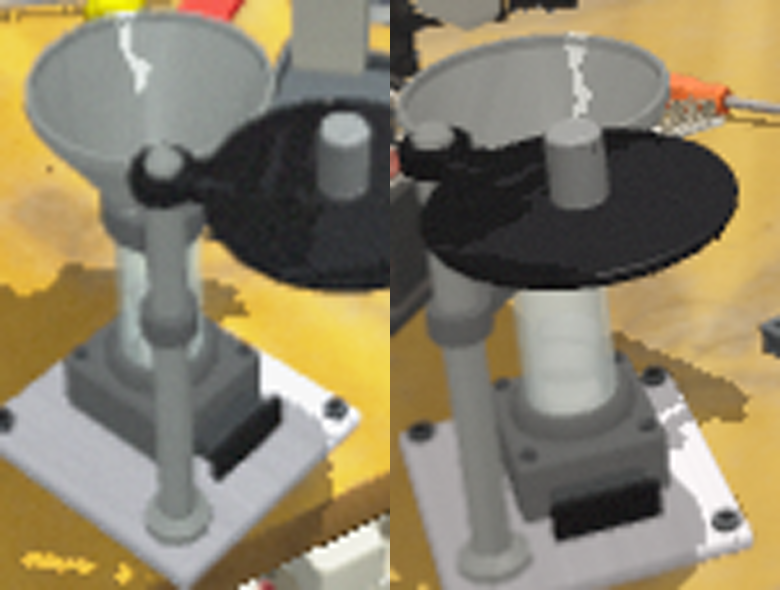

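The tube shows a third edge at about (570,315) in the right panel, so three tablets are stacked and the funnel is empty. The knob is at (0.4105,0.409) and the hinge at (0.446,0.459). From the rim centre, shut is about 103° away, which matches the 1.8 rad range. I grip the knob.

move_arm(plan=[[0, 0.0015, -0.003, -0.03, 0, 0, 0], [0, 0, 0, -0.025, 0, 0, 0], [0, 0, 0, -0.009, 0, 0, 0], [0, 0, 0, 0, 0, 0, 0], [0, 0, 0, 0, 0, 0, 0], [-0.9, 0, 0, 0, 0, 0, 0], [-0.9, 0, 0, 0, 0, 0, 0], [-0.9, 0, 0, 0, 0, 0, 0], [-0.9, 0, 0, 0, 0, 0, 0]], force=12)

```text
time_s: 26.55
tcp_pos: [0.4111, 0.4082, 0.1825]
eef_rot: [-179.9, -0.1, -130.2]
contact_force: [3.8, -2.4, 0.1]
gripper_width: 0.0173
gripper_force: 12.0
```

Run:
```python
from h import *
delta([.41,.412,.19],-130)
H=np.array([.446,.459]); p=telemetry.get_state()['tcp_pos'][:2]; v=p-H; a0=np.arctan2(v[1],v[0]); print(np.hypot(*v),np.degrees(a0))
A=a0+np.radians(np.r_[0,2,5,5+np.arange(1,17)*6.0]); q=.0616*np.c_[np.cos(A),np.sin(A)]
print(np.degrees(A[-1]),np.diff(q,axis=0).round(4).tolist())
```

```text
t 26.55 tcp [0.4111 0.4082 0.1825] rpy [-1.799e+02 -1.000e-01 -1.302e+02] d [-0.0011  0.0038  0.0075] rot [0.18 0.03 0.18] F [ 3.8 -2.4  0.1] w 0.0173
0.0616112608549575 -124.52706907519023
-23.527069075190223 [[0.0018, -0.0012], [0.0028, -0.0017], [0.0058, -0.0029], [0.006, -0.0023], [0.0062, -0.0016], [0.0064, -0.001], [0.0064, -0.0003], [0.0064, 0.0004], [0.0064, 0.0011], [0.0062, 0.0017], [0.006, 0.0024], [0.0057, 0.003], [0.0054, 0.0036], [0.005, 0.0041], [0.0045, 0.0046], [0.004, 0.005], [0.0035, 0.0054], [0.0029, 0.0058]]
```

move_arm(plan=[[-0.9, 0.0018, -0.0012, 0, 0, 0, 2], [-0.9, 0.0028, -0.0017, 0, 0, 0, 3], [-0.9, 0.0058, -0.0029, 0, 0, 0, 6], [-0.9, 0.006, -0.0023, 0, 0, 0, 6], [-0.9, 0.0062, -0.0016, 0, 0, 0, 6], [-0.9, 0.0064, -0.001, 0, 0, 0, 6], [-0.9, 0.0064, -0.0003, 0, 0, 0, 6], [-0.9, 0.0064, 0.0004, 0, 0, 0, 6], [-0.9, 0.0064, 0.0011, 0, 0, 0, 6], [-0.9, 0.0062, 0.0017, 0, 0, 0, 6], [-0.9, 0.006, 0.0024, 0, 0, 0, 6], [-0.9, 0.0057, 0.003, 0, 0, 0, 6], [-0.9, 0.0054, 0.0036, 0, 0, 0, 6], [-0.9, 0.005, 0.0041, 0, 0, 0, 6], [-0.9, 0.0045, 0.0046, 0, 0, 0, 6], [-0.9, 0.004, 0.005, 0, 0, 0, 6], [-0.9, 0, 0, 0, 0, 0, 0]])

```text
time_s: 28.68
tcp_pos: [0.4979, 0.422, 0.1826]
eef_rot: [-179.9, -0.3, -41.1]
contact_force: [10.4, -7.6, 0.2]
gripper_width: 0.0172
gripper_force: 12.0
```

```bash
cat > ang.py <<'E'
from h import *
H=np.array([.446,.459])
delta([.5035,.436,.18],-28); p=telemetry.get_state()['tcp_pos'][:2]; v=p-H; print(np.hypot(*v),np.degrees(np.arctan2(v[1],v[0])))
E
python3 ang.py
```

```text
t 28.68 tcp [0.4979 0.422  0.1826] rpy [-179.9   -0.3  -41.1] d [ 0.0056  0.014  -0.0026] rot [ 0.14  0.31 13.14] F [10.4 -7.6  0.2] w 0.0172
0.0637326455166633 -35.49226344514169
```

move_arm(plan=[[-0.9, 0.0038, 0.0033, 0, 0, 0, 5], [-0.9, 0.0021, 0.0044, 0, 0, 0, 4], [-0.9, 0, 0, 0, 0, 0, 0]])

```text
time_s: 29.05
tcp_pos: [0.5034, 0.4305, 0.1826]
eef_rot: [-179.9, -0.3, -32.2]
contact_force: [8.9, -3.3, -1.4]
gripper_width: 0.0175
gripper_force: 12.0
```

```bash
python3 ang.py
```

```text
t 29.05 tcp [0.5034 0.4305 0.1826] rpy [-179.9   -0.3  -32.2] d [ 0.0001  0.0055 -0.0026] rot [0.07 0.28 4.15] F [ 8.9 -3.3 -1.4] w 0.0175
0.06407363699882401 -26.41833410002338
```

move_arm(plan=[[-0.9, 0.0017, 0.0028, 0, 0, 0, 3], [-0.9, 0.0011, 0.0024, 0, 0, 0, 1], [-0.9, 0, 0, 0, 0, 0, 0]])

```text
time_s: 29.42
tcp_pos: [0.5057, 0.4355, 0.1826]
eef_rot: [-180.0, -0.2, -28.2]
contact_force: [7.2, -5.1, 0.7]
gripper_width: 0.0171
gripper_force: 12.0
```

move_arm(plan=[[-0.9, 0.0008, 0.002, 0, 0, 0, 1], [-0.9, 0, 0, 0, 0, 0, 0]])

```text
time_s: 29.68
tcp_pos: [0.5058, 0.4359, 0.1825]
eef_rot: [179.9, -0.2, -27.2]
contact_force: [4.4, -9.1, 4.1]
gripper_width: 0.0171
gripper_force: 12.0
```

```bash
python3 ang.py
```

```text
t 29.68 tcp [0.5058 0.4359 0.1825] rpy [179.9  -0.2 -27.2] d [-0.0023  0.0001 -0.0025] rot [ 0.24  0.15 -0.79] F [ 4.4 -9.1  4.1] w 0.0171
0.064131247351395 -21.135497676413472
```

move_arm(plan=[[-0.9, 0.0008, 0.0022, 0, 0, 0, 0], [-0.9, 0, 0, 0, 0, 0, 0]])

```text
time_s: 29.92
tcp_pos: [0.5059, 0.436, 0.1824]
eef_rot: [179.6, -0.2, -27.2]
contact_force: [1.2, -15.3, 6.5]
gripper_width: 0.0173
gripper_force: 12.0
```

At the stop: the force rises with no further motion. I release, lift and look.

move_arm(plan=[[-0.9, -0.0005, -0.002, 0, 0, 0, 0], [0, 0, 0, 0, 0, 0, 0], [0, 0, 0, 0, 0, 0, 0], [0, 0, 0, 0, 0, 0, 0], [0, 0, 0, 0.02, 0, 0, 0], [0, 0, 0, 0.05, 0, 0, 0], [0, 0, 0, 0.06, 0, 0, 0], [0, -0.03, -0.03, 0.03, 0, 0, 0], [0, -0.04, -0.04, 0, 0, 0, 0], [0, 0, 0, 0, 0, 0, 0]])

```text
time_s: 31.18
tcp_pos: [0.4332, 0.3668, 0.3441]
eef_rot: [-179.8, -0.1, -27.1]
contact_force: [0.9, 0.7, 0.6]
gripper_width: 0.0437
gripper_force: 0.0
```

Run:
```python
from h import *
delta([.5,.43,.3],-28)
for n in('scene','side'):
    c=cap(n,n+'9');P=cloud(c);m=(abs(P[...,2]-.1985)<.004)&(np.hypot(P[...,0]-.504,P[...,1]-.436)<.03)&(c['depth']>0);q=P[m]
    print(n,'knob',len(q),q.mean(0).round(4),q.min(0).round(4),q.max(0).round(4))
a=cv2.imread('pics/scene9.png')[190:340,170:345];b=cv2.imread('pics/side9.png')[120:330,130:370]
cv2.imwrite('pics/fin.png',np.hstack([cv2.resize(a,(390,500),interpolation=cv2.INTER_CUBIC),cv2.resize(b,(410,500),interpolation=cv2.INTER_CUBIC)]))
```

```text
t 31.18 tcp [0.4332 0.3668 0.3441] rpy [-1.798e+02 -1.000e-01 -2.710e+01] d [ 0.0668  0.0632 -0.0441] rot [-0.16  0.2  -0.86] F [0.9 0.7 0.6] w 0.0437
scene knob 52 [0.5015 0.4372 0.1984] [0.4946 0.4277 0.195 ] [0.5111 0.4448 0.2004]
side knob 59 [0.5015 0.435  0.1973] [0.4942 0.4272 0.1946] [0.5125 0.4433 0.1991]
```

View pics/fin.png

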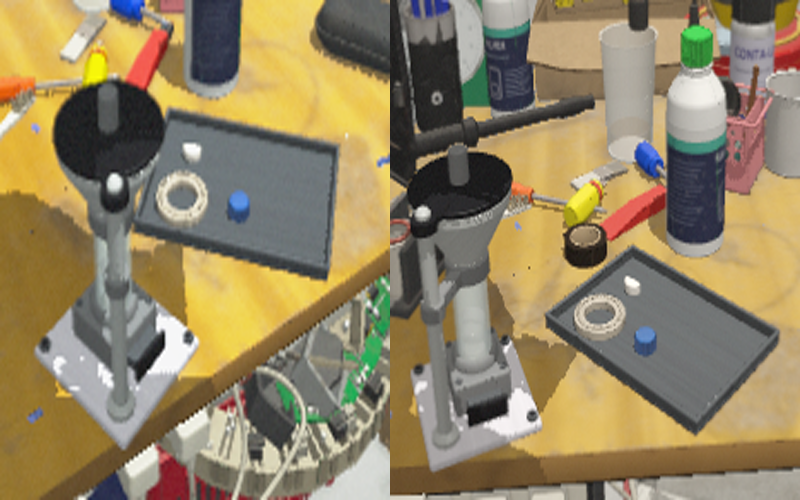

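The final view shows the cover concentric on the funnel, with the knob at (0.503,0.436) on the rim centre. The broken piece, gasket and cap are still in the tray and the bottle is standing. I hand the job in.

```bash
python3 -c "
from h import *
print(workorder.close_job())"
```

```text
the job is handed in; nothing more can be done
None
```

The job is handed in at about 31 s: the three whole tablets are in the tube and the cover is pushed shut against its stop; the broken tablet, gasket and cap are still in the tray and the bottle is standing (the hand-in returned no verdict).

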